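# Dispense one spacer disc and push it into the bay

### The arm

A 6-joint arm with a two-finger parallel gripper is mounted at the origin on the work surface. World frame = base frame: x ahead of the robot, y to its left, z up, the work surface at z = 0. Lengths are in mm, angles in rad, forces in N, time in s.
With the tool pointing down it reaches from about 300 to 775 mm from the base axis. Payload 14.6 kg.
Tool frame: the origin (TCP) lies between the finger pads; the fingertips stand 22 mm ahead of it and the grasp point (between the pads) lies 3 mm ahead of it (manip.tcp_to_tips is the distance from the TCP to the fingertips, in mm); y points along the fingers, z is the direction in which the jaws open and shut, and the axes are right-handed (so a half turn about y gives the same grasp; the last joint's range is limited). The gripper opens to 94 mm and grips with 3 to 60 N. Pads are 16 mm wide; open, the fingers measure 119 mm over their backs; the gripper's body (75 mm by 177 mm) begins 78 mm behind the grasp point.
Start: joints at [1.11, 0.3, 1.521, -0, 1.321, -0.067], TCP at [211.032, 507.893, 227.446] pointing down, gripper open.
Joint ranges: [-3.03, 3.03], [-0.79, 2.21], [0.23, 2.52], [-1.04, 4.18], [0, 3.07], [-2.55, 2.55]. Speed limits (rad/s): [2.22, 2.22, 2.57, 3.14, 3.14, 3.14].

### API

Orientations are given as [roll, pitch, yaw] about the fixed x, y, z axes, in that order (R = Rz(yaw) Ry(pitch) Rx(roll)).
In Python, from cell import manip gives the robot as it stands.
- The arm moves only by the shell command python3 -m jog 'ROWS' [OPENING] [FORCE]. ROWS is JSON, one flat list of numbers, 6 for each row, row after row: the shift along the tool's x, y, z in mm, then the turn, a rotation vector about the tool's x, y, z in degrees. A call has 1 to 10 rows; each row is the pose to reach, as a shift and turn from the pose commanded when the call began, along the tool's axes at that moment; what a row does not reach only later rows make up. A row lasts 1/12 s, in which the tool goes at most 41.7 mm and 7.16 degrees, less where a joint would pass 70% of its speed; a pose out of reach is approached as far as the arm can. A call with a gripper value outside its range is refused whole. OPENING is the finger opening in mm, from 0 to 94, set as the call begins (- or left out, the last holds). The fingers move at their own pace and stop on an object; FORCE is the grip in N (left out, the last holds). Time passes only in rows, so rows that repeat a pose let the fingers close. It gives the time, the measured TCP pose, the force and the opening at its end, in the units of the state.
- manip.read_state(): the state, without advancing time (a new reading comes with each control period).
- manip.camera(name): name is "scene" or "top" or "wrist"; returns a dict with "img" (400x640x3 uint8, red, green, blue), "intrinsics" (3x3 intrinsics, pixels), "origin" and "orientation" of the camera in the world. Camera axes: x right, y down, z forward; pixel columns grow to the right and rows downward; lengths in mm; the calibration is good to about 2 mm. A picture is of the moment at which its call begins. There is no depth.
- manip.sign_off(): hands the job in, once; it reports no verdict.
Trained networks look in a picture, given as the dict that the camera call returned (one of the last four; its "shot" number tells which), for a name from the list of things; names that differ only in an ending like _2 or _b are one class to them, and where a whole thing is asked for, a point or a joint stands for the part that bears it (a point fixed in the world has none). Each returns a list of dicts, best first, with "score" (0 to 1); they miss things now and then, are a little off and sometimes report something else, mostly with a low value. They report only what shows in the picture. A call takes as long as a camera call. They do not tell look-alikes from the thing itself.
- manip.masks_of(thing, picture): "pixels" (400x640 bool, what is visible of it) and "xy" ([column, row] in pixels, amid what is visible of it).
- manip.tip_of(thing, picture): "xy" ([column, row] in pixels: a listed point, or the origin of a listed thing).
The state is a dict: "clock": time; "joints": joint angles; "qd": joint speeds; "effort": joint torques, N m; "eef_pos": TCP position; "eef_rot": TCP orientation; "wrist_force": force on the tool from outside, world axes, zero at the start; "moment": the same for the moment, N m; "finger_gap": finger opening in mm.
Only numpy, scipy, OpenCV 4.12 (cv2) and the standard library are available. Lean on these libraries where they do the work, as an engineer would, in place of code of your own. Each camera call takes 0.05 s, during which the arm holds its last target.

### The job

Press the feeder's plunger all the way down once and let it rise again, so that a single spacer disc comes out on the desk. Then push that disc aside with the fingertips, sliding it flat over the desk, until all of it lies on the cork between the two brass bars. Do not lift the disc, leave the other discs in the feeder, and leave the dovetail slide's stage, the lens barrel, the rear cap and the eyepiece where they are.

Things in the scene. Friction and masses are not known exactly. Their poses are not given: they have to be found in the camera images.
- feeder: Grey disc feeder fixed to the desk, 126 mm long (x from -20 to 105), 49 mm wide, 47 mm high; two 6 mm high feet at its rear stand out to 44 mm either side. Origin on the desk under the axis of its open-topped magazine, which holds three discs in a stack. A disc leaves through a low mouth (13 mm high) in the front wall, whose outer face is at x = -20.5 mm: it slides on the desk along the feeder's -x axis.
- plunger_top (a point): Centre of the top of the plunger's black round cap, 32 mm across, on the feeder's centre line 55 mm behind the magazine axis (feeder x = +55 mm); 82 mm above the desk when up. It is pressed straight down.
- plunger (a joint): Travel of the plunger: 0 up, 0.018 m fully down. A spring resists with about 4 N at the top and 9 N at the bottom, plus up to 2 N of friction and damping when pressed slowly; released, it rises by itself. Going down it drives a steel blade out of the mouth, 4.2 times as far (75 mm), which pushes out the lowest disc; the blade goes back as the plunger rises, and then the next disc drops: another press would bring it out.
- disc_low_center (a point): Centre of the lowest disc, the one that comes out: plain aluminium, 30 mm diameter, 10 mm thick, 20 g, lying flat (centre 5 mm above the desk). After a full press it lies about 75 mm in front of the magazine axis (feeder x about -75 mm).
- disc_mid_center (a point): Centre of the second disc, same size; it must stay in the magazine (it drops 10 mm).
- disc_top_center (a point): Centre of the third disc, same size; it must stay in the magazine (it drops 10 mm).
- bay: The bay, fixed to the desk to the left or right of the feeder: a cork inlay level with the desk (no step), 76 mm along its x and 70 mm along its y, between two brass bars along its y, 8 mm thick and 10 mm high, whose inner faces are at x = +38 and -38 mm. Both ends (y = +35 and -35 mm) are open. Origin at the middle of the cork, on the desk.
- dovetail: Brass dovetail slide fixed to the desk on the side of the feeder opposite the bay, 130 mm along its x, 56 mm wide; origin in the middle of its underside. A knob on its stage stands out to 36 mm on +y. Bystander.
- stage_mid (a point): Middle of the 55 by 52 mm brass focusing stage on the dovetail slide, 32 mm above the desk; an upright plate on it reaches 54 mm. It slides along the dovetail's x if pushed (2 N); leave it.
- barrel_mid (a point): Gunmetal lens barrel, upright, 63 mm diameter, 66 mm high; point at half height on the axis. Bystander.
- rear_cap_mid (a point): Black plastic lens rear cap lying flat, 60 mm diameter, 14 mm high; point at its centre. Bystander.
- eyepiece_mid (a point): Polished aluminium viewfinder eyepiece, upright, 32 mm diameter at the foot, 24 mm high; point at half height on the axis. Bystander.
There are look-alikes about, which are no part of the job. What is meant by the feeder is not blue, purple or turquoise, and is the smaller of those in its own colour.

How it is judged (in metres and radians):
On the way, in this order (a step that is already met when the one before it is completed fails the run):
1. the plunger is pressed down (at least 15.5 of its 18 mm) (value of joint plunger above 0.0155 m), for 0.05 s.
2. the plunger has risen again and the lowest disc lies clear in front of the feeder, flat on the desk (value of joint plunger below 0.002 m and x of disc_low_center in the frame of feeder below -0.05 m and height (world z) of disc_low_center below 0.008 m), for 0.2 s.
At the end, for the whole second after the job is handed in: The ejected disc lies flat, at rest, between the bars and wholly on the cork (2 mm overhang at the open ends allowed); the plunger is up; the other discs are within 10 mm of the magazine axis; stage, barrel, cap and eyepiece are within 12 mm of where they were (x of disc_low_center in the frame of bay between -0.026 and 0.026 m and y of disc_low_center in the frame of bay between -0.022 and 0.022 m and height (world z) of disc_low_center below 0.007 m and angle between disc_low_center's own z axis and vertical below 0.1 rad and linear speed of disc_low below 0.01 m/s and value of joint plunger below 0.002 m and not (horizontal distance between disc_mid_center and feeder above 0.01 m) and not (horizontal distance between disc_top_center and feeder above 0.01 m) and not (distance of stage_mid from where it was at the start of the episode above 0.012 m) and not (distance of barrel_mid from where it was at the start of the episode above 0.012 m) and not (distance of rear_cap_mid from where it was at the start of the episode above 0.012 m) and not (distance of eyepiece_mid from where it was at the start of the episode above 0.012 m)); the robot touches nothing.
It fails at once if a second disc comes out of the magazine (more than 10 mm off its axis) (horizontal distance between any of disc_mid_center, disc_top_center and feeder above 0.01 m).
It fails at once if the disc is lifted (more than 10 mm) or tipped up (more than 30 degrees) (height (world z) of disc_low_center above 0.015 m or angle between disc_low_center's own z axis and vertical above 0.52 rad).
It fails at once if the focusing stage, lens barrel, rear cap or eyepiece is moved by more than 12 mm (distance of any of stage_mid, barrel_mid, rear_cap_mid, eyepiece_mid from where it was at the start of the episode above 0.012 m).
It also fails if it takes over 58 s, if anything falls off the work surface, if the arm or the gripper's body presses on something with over 40 N, if the wrist force passes 120 N, or if a joint passes its speed limit or range.

## Working session

There is one attempt and no reset: what is moved stays moved. The work goes in short steps, Python scripts to look and compute and a shell command to move; the robot and the scene stay as the last step left them, time stands still between calls to the robot, and variables do not carry over. Pictures are saved under pics/ and viewed, and the job is handed in when it is done.

```bash
ls; mkdir -p pics; python3 - <<'E'
from cell import manip
import cv2
s=manip.read_state(); print(s['clock'],s['eef_pos'],s['eef_rot'],s['finger_gap'])
for n in ['scene','top','wrist']:
    p=manip.camera(n); cv2.imwrite(f'pics/{n}0.png',p['img'][:,:,::-1]); print(n,p['origin'],p['orientation'],p['intrinsics'])
E
```

```text
pics
0.0 [210.92984425 507.6787185  226.88235632] [-1.57197649e+00  6.55568974e-05 -3.93783026e-01] 94.17498628614408
scene [1031.46910281  337.94022272  941.52180241] [-2.48124274e+00  4.51173770e-04  2.27136541e+00] [[444.9200543    0.         321.17227133]
 [  0.         444.9200543  196.97168978]
 [  0.           0.           1.        ]]
top [459.17928208 -97.13631244 941.02547915] [-3.03356136e+00 -1.97694785e-03 -1.56047288e+00] [[380.13558583   0.         321.50789263]
 [  0.         380.13558583 203.55387135]
 [  0.           0.           1.        ]]
wrist [147.98006525 533.90830358 383.68121342] [2.90124195e+00 1.45735495e-03 1.17627135e+00] [[280.05920608   0.         323.7031353 ]
 [  0.         280.05920608 206.28070886]
 [  0.           0.           1.        ]]
```

View pics/scene0.png

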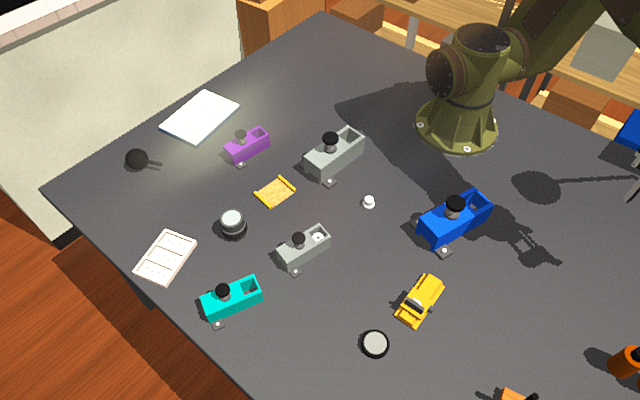

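View pics/top0.png

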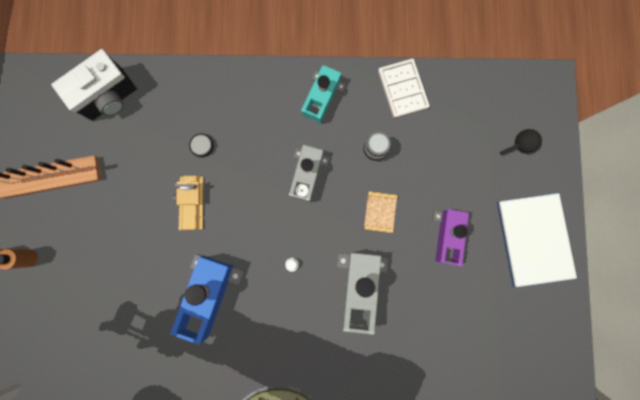

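View pics/wrist0.png

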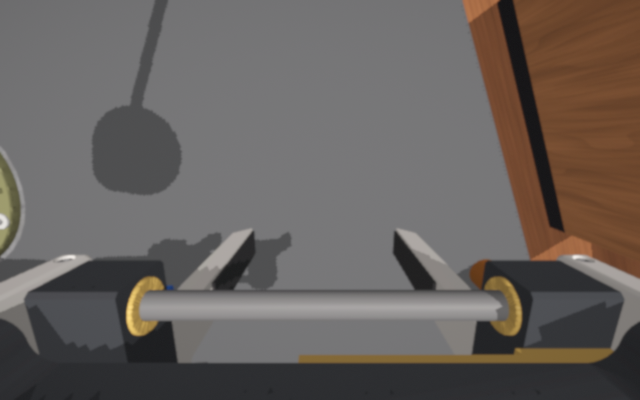

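The grey feeder I want is the smaller one: top image about (306,172), scene image about (303,247). Its discs show at top (303,190). The bay is at top (381,212), the dovetail at (190,203), and the eyepiece at (292,265).

```bash
cat > h.py <<'E'
import numpy as np, cv2
from scipy.spatial.transform import Rotation as R
def rot(o): return R.from_euler('xyz',o).as_matrix()
def ray(p,xy):
    d=np.linalg.inv(p['intrinsics'])@[xy[0],xy[1],1]; d=rot(p['orientation'])@d
    return np.array(p['origin']),d/np.linalg.norm(d)
def onz(p,xy,z):
    o,d=ray(p,xy); return o+d*(z-o[2])/d[2]
def tri(pxs):
    A=np.zeros((3,3));b=np.zeros(3);L=[]
    for p,xy in pxs:
        o,d=ray(p,xy);M=np.eye(3)-np.outer(d,d);A+=M;b+=M@o;L.append((o,d))
    x=np.linalg.solve(A,b)
    return x,[np.linalg.norm(np.cross(x-o,d)) for o,d in L]
def proj(p,X):
    c=rot(p['orientation']).T@(np.array(X)-p['origin']); u=p['intrinsics']@c; return u[:2]/u[2]
def feeder2w(o,yaw,pt):
    c,s=np.cos(yaw),np.sin(yaw); return np.array([o[0]+c*pt[0]-s*pt[1],o[1]+s*pt[0]+c*pt[1],pt[2] if len(pt)>2 else 0])
E
python3 - <<'E'
from cell import manip
from h import *
np.set_printoptions(precision=1,suppress=True)
t=manip.camera('top'); s=manip.camera('scene')
for n in ['feeder','plunger_top','disc_top_center','bay','dovetail','stage_mid','barrel_mid','rear_cap_mid','eyepiece_mid']:
    print(n)
    for nm,p in (('top',t),('scene',s)):
        print('  ',nm,[(np.round(r['xy'],1).tolist(),round(r['score'],2)) for r in manip.tip_of(n,p)][:6])
im=t['img'][100:300,140:420]; cv2.imwrite('pics/topz.png',cv2.resize(im,None,fx=2.8,fy=2.8,interpolation=cv2.INTER_CUBIC)[:,:,::-1])
im=s['img'][150:350,200:440]; cv2.imwrite('pics/scz.png',cv2.resize(im,None,fx=3,fy=3,interpolation=cv2.INTER_CUBIC)[:,:,::-1])
E
```

```text
feeder
   top [([356.8, 312.6], 0.95), ([195.8, 318.6], 0.92), ([301.0, 193.1], 0.9), ([446.7, 256.4], 0.76), ([315.7, 112.4], 0.65)]
   scene [([469.6, 217.5], 0.94), ([259.7, 146.9], 0.84), ([322.2, 244.9], 0.79), ([349.3, 151.5], 0.63), ([253.1, 295.4], 0.63)]
plunger_top
   top [([193.6, 296.2], 0.71), ([364.4, 286.9], 0.68), ([307.1, 160.8], 0.64), ([462.3, 230.0], 0.52), ([324.4, 79.5], 0.42), ([381.8, 213.3], 0.23)]
   scene [([457.6, 199.9], 0.87), ([332.7, 137.6], 0.77), ([219.5, 286.4], 0.76), ([239.5, 134.2], 0.55), ([299.0, 235.5], 0.46)]
disc_top_center
   top [([303.4, 190.0], 0.67)]
   scene [([317.8, 238.7], 0.44)]
bay
   top [([380.0, 214.8], 0.79), ([191.1, 202.3], 0.57)]
   scene [([275.0, 192.7], 0.88)]
dovetail
   top [([191.2, 206.1], 0.74)]
   scene [([418.1, 303.0], 0.96), ([230.3, 223.6], 0.73)]
stage_mid
   top [([185.2, 193.9], 0.82)]
   scene [([415.6, 302.3], 0.95)]
barrel_mid
   top [([377.9, 143.9], 0.77)]
   scene [([230.5, 225.9], 0.67)]
rear_cap_mid
   top [([200.2, 144.3], 0.89)]
   scene [([377.8, 344.5], 0.74), ([296.9, 238.3], 0.3)]
eyepiece_mid
   top [([291.0, 263.9], 0.65)]
   scene [([365.8, 199.8], 0.61)]
```

View pics/topz.png

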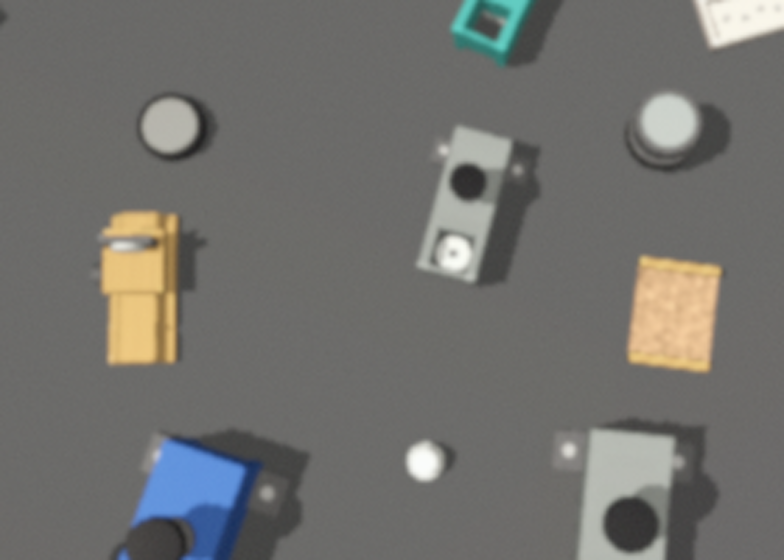

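View pics/scz.png

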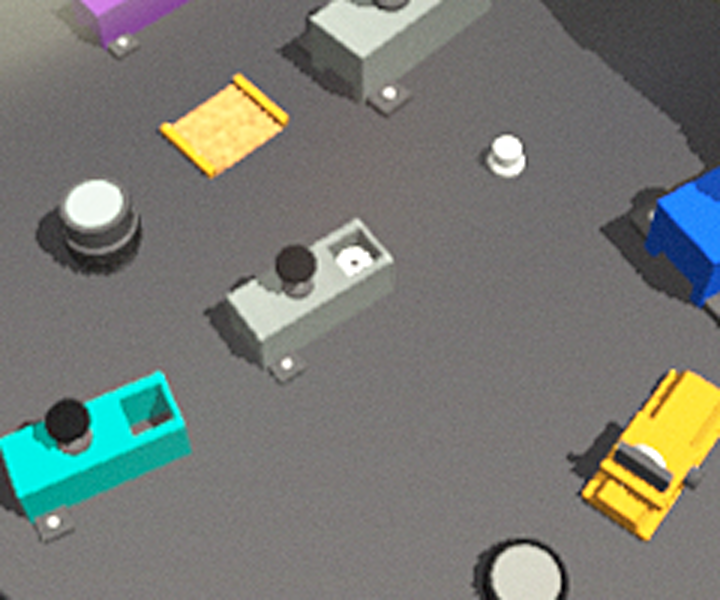

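```bash
python3 - <<'E'
from cell import manip
from h import *
np.set_printoptions(precision=1,suppress=True)
t=manip.camera('top'); s=manip.camera('scene')
T=lambda x,y:(x/2.8+140-.4,y/2.8+100-.4)
S=lambda x,y:(x/3+200-.4,y/3+150-.4)
print('feeder corners z47 top')
C=[onz(t,T(*q),47) for q in [(457,125),(512,140),(475,282),(417,266)]]; print(np.array(C))
print('scene', np.array([onz(s,S(*q),47) for q in [(228,296),(262,338),(394,258),(358,220)]]))
rearm=(C[0]+C[1])/2; front=(C[2]+C[3])/2; d=rearm-front; print('len',np.linalg.norm(d),'w',np.linalg.norm(C[0]-C[1]),np.linalg.norm(C[2]-C[3]),'yaw',np.degrees(np.arctan2(d[1],d[0])))
print('cap',tri([(t,T(468,182)),(s,S(297,262))]), onz(t,T(468,182),82),onz(s,S(297,262),82))
print('disc top', tri([(t,T(454,253)),(s,S(354,262))]), onz(t,T(454,253),30),onz(s,S(354,262),30))
print('bay corners top z10',np.array([onz(t,T(*q),10) for q in [(641,256),(721,265),(709,371),(628,360)]]))
print('bay scene z10',np.array([onz(s,S(*q),10) for q in [(160,127),(212,176),(288,120),(238,75)]]))
for n,q,r,z in [('eyep',(425,461),(507,152),20),('barrel',(669,122),(96,204),66),('cap',(170,126),(525,576),14)]:
  print(n,tri([(t,T(*q)),(s,S(*r))]),onz(t,T(*q),z),onz(s,S(*r),z))
E
```

```text
feeder corners z47 top
[[699.2 -51.4  47. ]
 [686.6 -98.8  47. ]
 [563.6 -68.8  47. ]
 [576.7 -19.5  47. ]]
scene [[685.2 -93.8  47. ]
 [695.5 -48.3  47. ]
 [574.8 -17.2  47. ]
 [565.3 -62.8  47. ]]
len 126.62243655621982 w 49.054068186405125 51.018903329037876 yaw -14.17457463769926
cap (array([641.9, -61.4,  77.2]), [np.float64(1.8453926218635994), np.float64(1.845392621863718)]) [642.1 -63.   82. ] [643.1 -57.6  82. ]
disc top (array([589.9, -48.4,  28.1]), [np.float64(1.5881084970852628), np.float64(1.5881084970854558)]) [590.6 -49.8  30. ] [589.9 -46.3  30. ]
bay corners top z10 [[ 592.5 -213.9   10. ]
 [ 585.3 -284.5   10. ]
 [ 491.8 -273.    10. ]
 [ 500.7 -202.2   10. ]]
bay scene z10 [[ 583.2 -279.3   10. ]
 [ 592.4 -206.    10. ]
 [ 503.7 -197.5   10. ]
 [ 494.  -268.3   10. ]]
eyep (array([410.8, -25.5,  14.8]), [np.float64(1.696515736894772), np.float64(1.696515736894797)]) [412.1 -27.3  20. ] [413.2 -22.2  20. ]
barrel (array([ 698.3, -229.6,   62. ]), [np.float64(2.202918677042628), np.float64(2.202918677042754)]) [ 698.6 -230.8   66. ] [ 698.7 -225.    66. ]
cap (array([703.9, 207. ,  13.1]), [np.float64(1.2033507409973414), np.float64(1.203350740997392)]) [704.4 205.8  14. ] [703.5 208.1  14. ]
```

Measurements agree with the given sizes: feeder 126 x 50 mm, yaw about -14°, origin near (590,-48), cap near (642,-61). The bay is centred near (543,-241) with yaw about -7°. Next I move to a wrist viewpoint, with the jaw axis set square to the later push direction.

```bash
python3 -m jog '[30,0,-22,0,3,0, 60,0,-44,0,6,0, 90,0,-66,0,9,0, 120,0,-88,0,12,0, 150,0,-110,0,15,0, 180,0,-132,0,18,0, 210,0,-154,0,21,0, 240,0,-176,0,24,0, 270,0,-198,0,27,0, 302,0,-220,0,30,0]' 0 20
cat > to.py <<'E'
import sys
from cell import manip
from h import *
# usage: to.py x y z yawdeg -> shift in tool axes and turn, for pointing-down tool
x,y,z,yw=map(float,sys.argv[1:5])
s=manip.read_state(); M=rot(s['eef_rot'])
d=M.T@(np.array([x,y,z])-s['eef_pos'])
G=rot([-np.pi/2,0,np.radians(yw)])
rv=np.degrees(R.from_matrix(M.T@G).as_rotvec())
np.set_printoptions(precision=2,suppress=True)
print('t',s['clock'],'pos',np.array(s['eef_pos']),'rot',np.degrees(s['eef_rot']),'F',np.array(s['wrist_force']),'gap',s['finger_gap']);print('shift',d,'turn',rv)
E
python3 to.py 600 -130 230 -83
```

```text
clock: 2.08
eef_pos: [406.0, 187.2, 227.7]
eef_rot: [-1.57, -0.0, -0.92]
wrist_force: [1.1, 0.9, 0.5]
finger_gap: 30.7
t 2.0833 pos [405.98 187.2  227.73] rot [-89.97  -0.01 -52.7 ] F [1.09 0.89 0.49] gap 30.698961898402658
shift [369.9   -2.24 -37.89] turn [-0.04 30.3  -0.  ]
```

```bash
python3 -m jog '[37,0,-4,0,3,0, 74,0,-8,0,6,0, 111,0,-12,0,9,0, 148,0,-16,0,12,0, 185,0,-20,0,15,0, 222,0,-24,0,18,0, 259,0,-28,0,21,0, 296,0,-32,0,24,0, 333,0,-36,0,27,0, 370,0,-38,0,30,0]' 0
python3 -m jog '[0,0,0,0,0,0,0,0,0,0,0,0]'
python3 - <<'E'
from cell import manip
from h import *
p=manip.camera('wrist'); cv2.imwrite('pics/w1.png',p['img'][:,:,::-1])
import pickle; pickle.dump(p,open('w1.pkl','wb'))
for n in ['feeder','plunger_top','disc_top_center','bay','eyepiece_mid']:
    print(n,[(np.round(r['xy'],1).tolist(),round(r['score'],2)) for r in manip.tip_of(n,p)][:4])
E
```

```text
clock: 2.92
eef_pos: [600.8, -130.0, 227.5]
eef_rot: [-1.571, -0.0, -1.444]
wrist_force: [0.3, 0.6, 0.2]
finger_gap: 0.8
clock: 3.08
eef_pos: [600.4, -129.4, 226.4]
eef_rot: [-1.572, 0.001, -1.443]
wrist_force: [-0.3, 0.7, 0.0]
finger_gap: 0.6
feeder [([473.5, 165.5], 0.86), ([327.1, 127.0], 0.84), ([203.7, 339.2], 0.72), ([103.4, 199.0], 0.62)]
plunger_top [([94.4, 238.7], 0.89), ([373.7, 142.2], 0.87), ([547.5, 199.4], 0.84)]
disc_top_center [([326.2, 126.8], 0.78)]
bay [([274.5, 259.6], 0.78)]
eyepiece_mid [([182.4, 90.0], 0.87)]
```

View pics/w1.png

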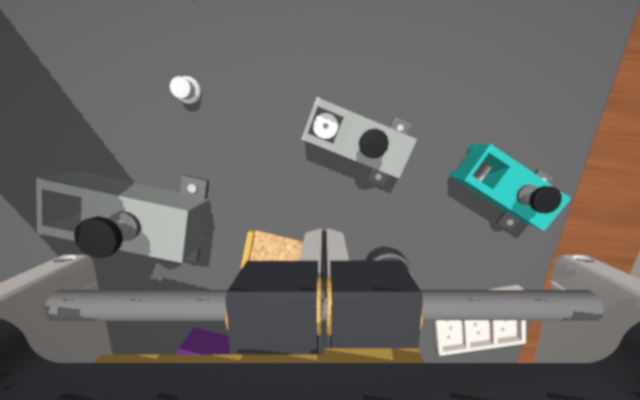

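The wrist view shows our feeder's cap at (374,142) and its disc at (326,127). The fingers are closed and the bay is partly hidden behind them.

```bash
python3 - <<'E'
from cell import manip
from h import *
import pickle
np.set_printoptions(precision=1,suppress=True)
w=pickle.load(open('w1.pkl','rb'))
t=manip.camera('top');s=manip.camera('scene')
T=lambda x,y:(x/2.8+140-.4,y/2.8+100-.4)
S=lambda x,y:(x/3+200-.4,y/3+150-.4)
print('cap',onz(w,(374,142.5),82),tri([(w,(374,142.5)),(t,T(468,182)),(s,S(297,262))]))
print('disc',onz(w,(326,126.5),30),tri([(w,(326,126.5)),(t,T(454,253)),(s,S(354,262))]))
print('eye',onz(w,(182,88.5),20))
print('top corners',np.array([onz(w,q,47) for q in [(317,97),(416,137),(402,178),(302,140)]]))
s0=manip.read_state();print(s0['eef_pos'])
E
python3 to.py 642 -61 115 -83
```

```text
cap [644.8 -59.8  82. ] (array([643.2, -60.5,  79.4]), [np.float64(2.1388495307890434), np.float64(2.4673524552092196), np.float64(2.167251670765657)])
disc [592.9 -48.2  30. ] (array([591.1, -48.2,  29. ]), [np.float64(1.8787228447674331), np.float64(1.5763061721578653), np.float64(2.1797037246422013)])
eye [414.3 -26.   20. ]
top corners [[578.7 -18.3  47. ]
 [698.4 -47.2  47. ]
 [691.5 -96.5  47. ]
 [567.  -67.4  47. ]]
[ 600.2 -127.4  227.9]
t 3.4833 pos [ 600.15 -127.42  227.86] rot [-89.97  -0.01 -82.51] F [-0.34 -0.14  0.13] gap 0.8072510528340991
shift [-60.42 112.87  50.1 ] turn [-0.03  0.49  0.01]
```

```bash
python3 -m jog '[-20,0,17,0,0,0, -41,0,34,0,0,0, -61,0,51,0,0,0, -61,20,51,0,0,0, -61,45,51,0,0,0, -61,70,51,0,0,0, -61,90,51,0,0,0, -61,100,51,0,0,0, -61,108,51,0,0,0, -61,108,51,0,0,0]' 0
python3 - <<'E'
from cell import manip
from h import *
for n in ['scene','wrist']:
    p=manip.camera(n); im=p['img']
    if n=='scene': im=cv2.resize(im[150:350,180:440],None,fx=3,fy=3)
    cv2.imwrite(f'pics/{n}2.png',im[:,:,::-1])
E
python3 to.py 643.5 -60.5 104 -83
```

```text
clock: 4.32
eef_pos: [642.6, -60.8, 118.6]
eef_rot: [-1.572, 0.0, -1.441]
wrist_force: [-0.3, 0.4, 0.2]
finger_gap: 0.3
t 4.4167 pos [643.37 -60.95 120.57] rot [-89.92  -0.02 -82.56] F [ 0.1  -0.26 -0.08] gap 0.12181471808964925
shift [-0.43 16.57  0.16] turn [-0.08  0.44  0.02]
```

View pics/scene2.png

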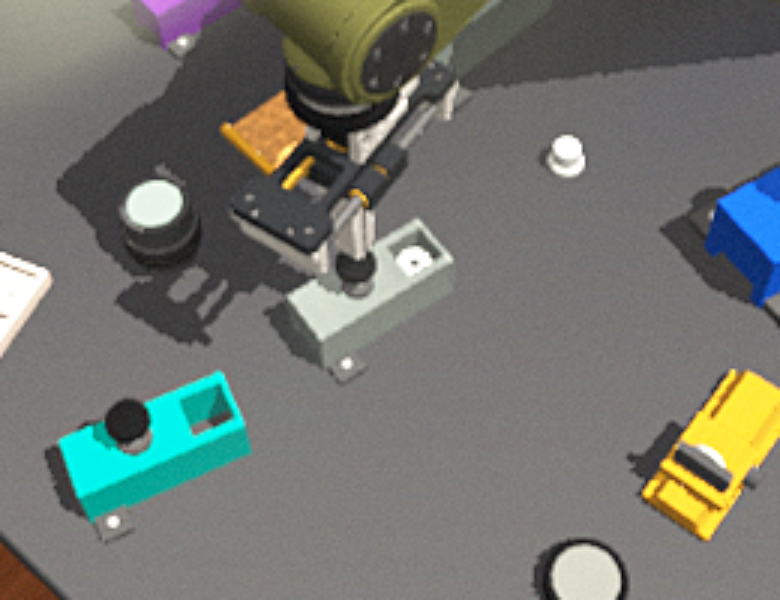

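View pics/wrist2.png

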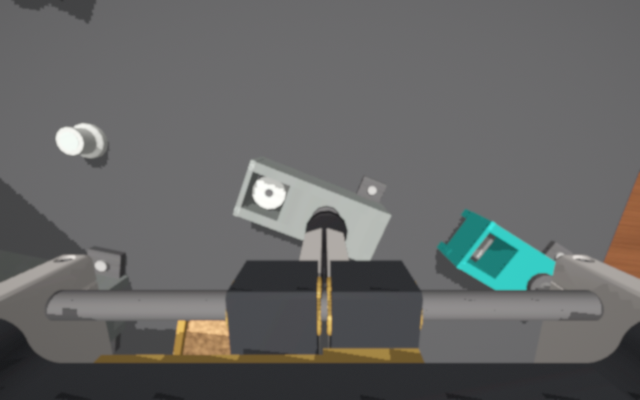

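The fingertips are centred above the cap, which the wrist view shows at (326,222). I'll descend until I find contact.

```bash
python3 -m jog '[0,4,0,0,0,0, 0,8,0,0,0,0, 0,11,0,0,0,0, 0,13,0,0,0,0, 0,15,0,0,0,0, 0,17,0,0,0,0, 0,18,0,0,0,0, 0,19,0,0,0,0, 0,20,0,0,0,0, 0,20,0,0,0,0]' 0
```

```text
clock: 5.25
eef_pos: [643.0, -61.0, 100.1]
eef_rot: [-1.57, -0.0, -1.441]
wrist_force: [-3.0, -0.1, 5.5]
finger_gap: 0.5
```

```bash
python3 -m jog '[0,1,0,0,0,0, 0,2.5,0,0,0,0, 0,4,0,0,0,0, 0,5.5,0,0,0,0, 0,7,0,0,0,0, 0,8.5,0,0,0,0, 0,10,0,0,0,0, 0,11,0,0,0,0, 0,12,0,0,0,0, 0,12,0,0,0,0]' 0
```

```text
clock: 6.08
eef_pos: [643.0, -61.0, 88.2]
eef_rot: [-1.57, -0.0, -1.441]
wrist_force: [-4.2, 0.8, 8.0]
finger_gap: -0.2
```

```bash
python3 -m jog '[0,0.6,0,0,0,0, 0,1.2,0,0,0,0, 0,1.8,0,0,0,0, 0,2.2,0,0,0,0, 0,2.2,0,0,0,0, 0,2.2,0,0,0,0]' 0; python3 -m jog '[0,0.4,0,0,0,0, 0,0.8,0,0,0,0, 0,1,0,0,0,0, 0,1,0,0,0,0]' 0
```

```text
clock: 6.58
eef_pos: [643.0, -61.0, 86.3]
eef_rot: [-1.57, -0.0, -1.441]
wrist_force: [-5.5, 0.3, 8.8]
finger_gap: 0.6
clock: 6.92
eef_pos: [643.1, -61.0, 86.2]
eef_rot: [-1.57, -0.0, -1.441]
wrist_force: [-8.4, 0.8, 17.6]
finger_gap: 0.5
```

The end stop is reached: z has stalled at 86.2 and the force jumped to 17.6 N. Releasing.

```bash
python3 -m jog '[0,-2,0,0,0,0, 0,-5,0,0,0,0, 0,-8,0,0,0,0, 0,-11,0,0,0,0, 0,-15,0,0,0,0, 0,-20,0,0,0,0, 0,-30,0,0,0,0, 0,-45,0,0,0,0, 0,-65,0,0,0,0, 0,-85,0,0,0,0]' 0
python3 - <<'E'
from cell import manip
from h import *
import pickle
for n in ['top','scene','wrist']:
    p=manip.camera(n); im=p['img']; pickle.dump(p,open(n+'3.pkl','wb'))
    for k in ['disc_low_center','plunger_top','disc_mid_center']:
        print(n,k,[(np.round(r['xy'],1).tolist(),round(r['score'],2)) for r in manip.tip_of(k,p)][:4])
    if n=='scene': im=cv2.resize(im[150:350,200:440],None,fx=3,fy=3)
    if n=='top': im=cv2.resize(im[100:300,220:420],None,fx=3,fy=3)
    cv2.imwrite(f'pics/{n}3.png',im[:,:,::-1])
E
```

```text
clock: 7.75
eef_pos: [642.7, -60.9, 170.2]
eef_rot: [-1.571, 0.0, -1.441]
wrist_force: [0.5, -0.1, 0.6]
finger_gap: 0.5
top disc_low_center []
top plunger_top [([321.2, 81.0], 0.67), ([363.3, 287.3], 0.54), ([458.8, 231.1], 0.51)]
top disc_mid_center []
scene disc_low_center [([339.2, 225.4], 0.49)]
scene plunger_top [([455.0, 203.0], 0.68), ([223.0, 288.7], 0.67), ([330.2, 134.8], 0.61), ([241.4, 131.1], 0.6)]
scene disc_mid_center [([231.6, 224.4], 0.46)]
wrist disc_low_center [([219.4, 156.2], 0.74)]
wrist plunger_top [([327.2, 214.2], 0.72), ([531.1, 279.5], 0.66), ([281.2, 181.3], 0.3)]
wrist disc_mid_center [([283.2, 185.9], 0.5)]
```

View pics/scene3.png

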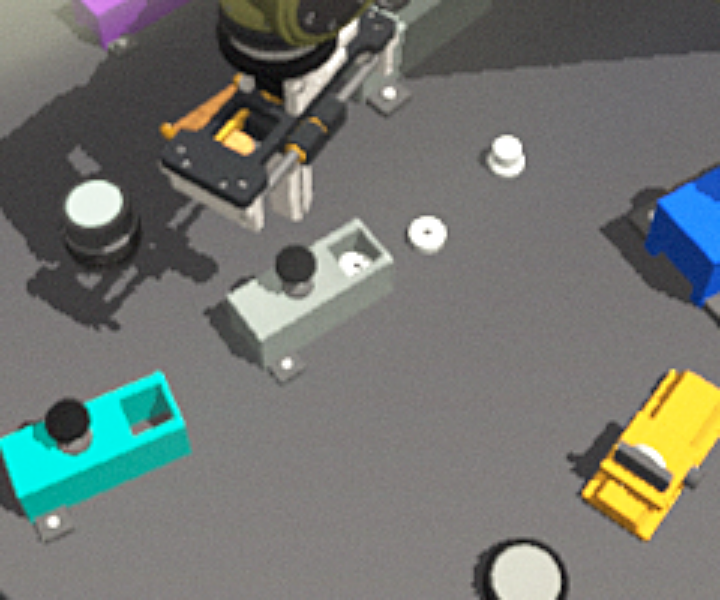

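View pics/wrist3.png

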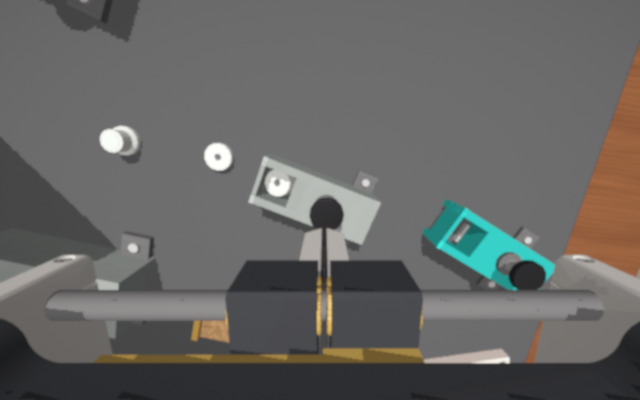

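View pics/top3.png

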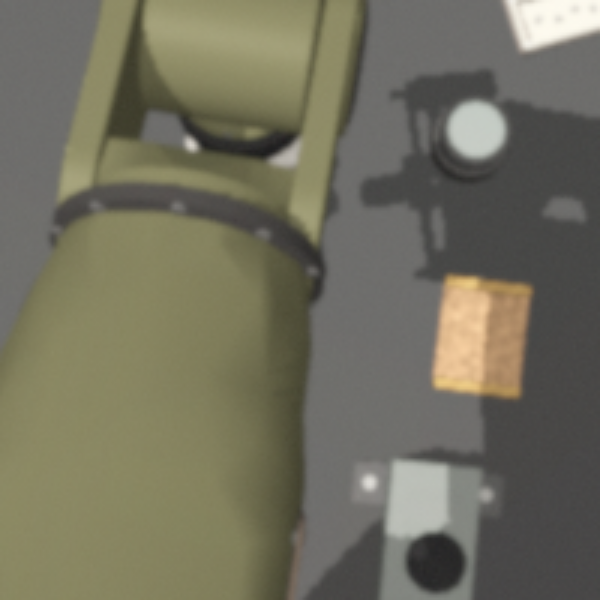

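The disc is out, at scene zoom (427,234) and wrist (218,156). The plunger is up and the other discs are still in the magazine.

```bash
python3 - <<'E'
from h import *
import pickle
np.set_printoptions(precision=1,suppress=True)
w=pickle.load(open('wrist3.pkl','rb'));s=pickle.load(open('scene3.pkl','rb'))
S=lambda x,y:(x/3+200-.4,y/3+150-.4)
a=(218,156.5);b=S(428,232)
print(onz(w,a,10),onz(s,b,10),tri([(w,a),(s,b)]))
print(feeder2w((591,-48.5),np.radians(-14.2),(-75,0,5)))
# fork geometry check
d=np.array([543,-240.5])-np.array([518,-30]);print('push dir deg',np.degrees(np.arctan2(d[1],d[0])))
E
python3 to.py 518 5 90 -83
```

```text
[520.1 -28.4  10. ] [517.5 -26.5  10. ] (array([518.2, -27.7,   8.7]), [np.float64(1.5568350279149805), np.float64(1.5568350279148748)])
[518.3 -30.1   5. ]
push dir deg -83.22700127265809
t 8.35 pos [642.82 -60.95 168.82] rot [-90.04   0.01 -82.56] F [-0.5   0.18 -0.08] gap 0.7371053422460828
shift [ -81.53   78.9  -115.19] turn [ 0.04  0.44 -0.01]
```

```bash
python3 -m jog '[-20,0,-26,0,0,0, -42,0,-54,0,0,0, -65,0,-84,0,0,0, -85,10,-108,0,0,0, -93,30,-119,0,0,0, -93,55,-119,0,0,0, -93,80,-119,0,0,0, -93,100,-119,0,0,0, -93,113,-119,0,0,0, -93,113,-119,0,0,0]' 18 20
python3 - <<'E'
from cell import manip
from h import *
np.set_printoptions(precision=1,suppress=True)
for n in ['wrist','scene']:
    p=manip.camera(n); im=p['img']
    print(n,[(onz(p,r['xy'],10),np.round(r['xy'],1).tolist(),round(r['score'],2)) for r in manip.masks_of('disc_low_center',p)][:3])
    if n=='scene': im=cv2.resize(im[150:350,200:440],None,fx=3,fy=3)
    cv2.imwrite(f'pics/{n}4.png',im[:,:,::-1])
E
python3 to.py 512.7 16.1 26 -82.56
```

```text
clock: 9.18
eef_pos: [511.5, 15.9, 53.8]
eef_rot: [-1.575, 0.001, -1.441]
wrist_force: [-0.6, 0.3, -0.8]
finger_gap: 17.9
wrist [(array([518.2, -24.3,  10. ]), [325.5, 280.1], 0.97)]
scene [(array([612.9, -86.3,  10. ]), [299.3, 238.5], 0.34)]
t 9.3833 pos [513.47  15.84  57.33] rot [-89.91  -0.02 -82.56] F [0.53 0.12 0.43] gap 18.539188854854228
shift [-0.36 31.33 -0.78] turn [-0.09 -0.    0.02]
```

View pics/scene4.png

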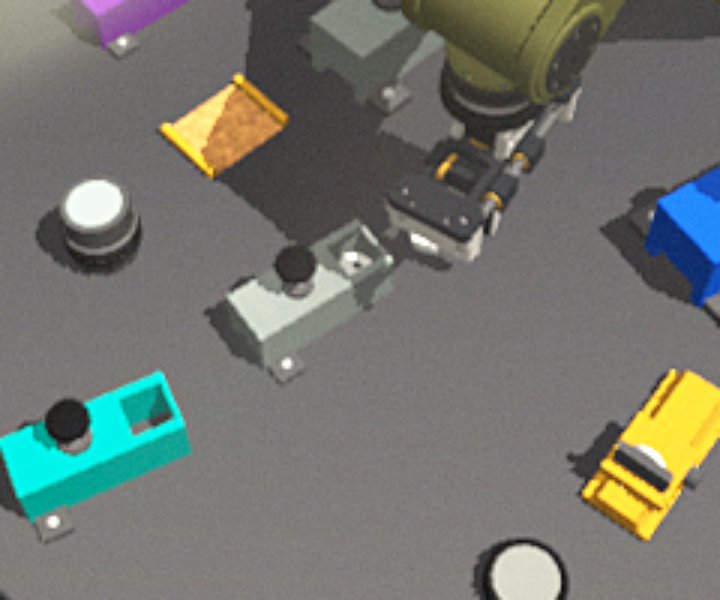

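View pics/wrist4.png

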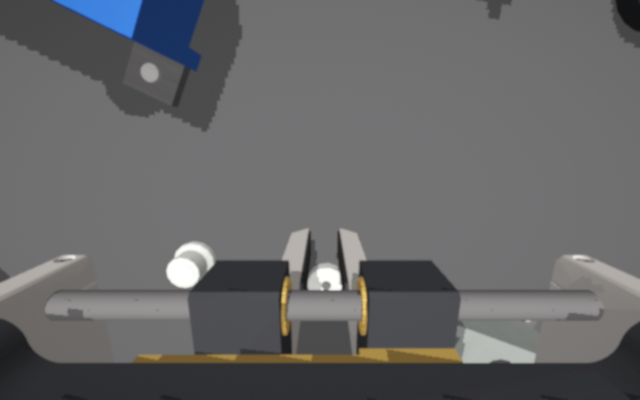

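The disc sits centred between the two fingers at wrist (325,280). I'll lower the tips to about 4 mm above the desk.

```bash
python3 -m jog '[0,8,0,0,0,0, 0,16,0,0,0,0, 0,22,0,0,0,0, 0,26,0,0,0,0, 0,29,0,0,0,0, 0,30,0,0,0,0, 0,30,0,0,0,0]' 18 20
for i in 1 2 3; do python3 - <<'E'
from cell import manip
from h import *
p=manip.camera('wrist'); s=manip.read_state(); print(s['eef_pos'],s['wrist_force'])
cv2.imwrite('pics/w5.png',p['img'][:,:,::-1])
E
done
```

```text
clock: 9.97
eef_pos: [512.8, 15.9, 26.0]
eef_rot: [-1.571, 0.0, -1.441]
wrist_force: [-0.3, -0.0, -0.4]
finger_gap: 18.2
[512.93952963  15.88691522  26.24092892] [0.0478135  0.47197599 0.34278806]
[513.00710308  15.86757527  26.3838829 ] [-0.57633401 -0.8038298  -0.34746928]
[513.04840919  15.88311338  26.48260988] [0.00360133 0.87643675 0.4322259 ]
```

View pics/w5.png

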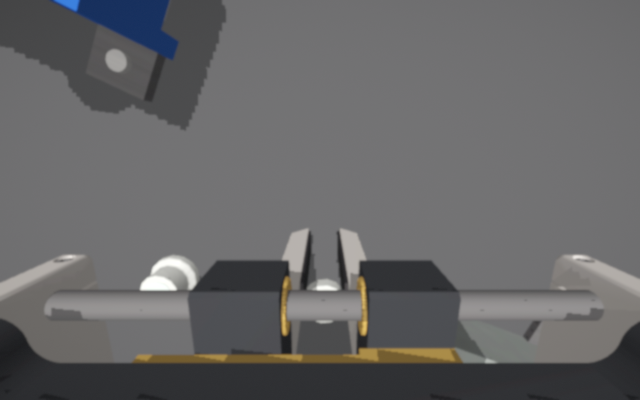

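```bash
python3 -m jog '[6,0,0,0,0,0, 12,0,0,0,0,0, 17,0,0,0,0,0, 20,0,0,0,0,0, 23,0,0,0,0,0, 26,0,0,0,0,0, 30,0,0,0,0,0, 35,0,0,0,0,0, 40,0,0,0,0,0, 45,0,0,0,0,0]' 18 20
python3 -m jog '[5,0,0,0,0,0, 10,0,0,0,0,0, 15,0,0,0,0,0, 20,0,0,0,0,0, 25,0,0,0,0,0, 30,0,0,0,0,0, 35,0,0,0,0,0, 39,0,0,0,0,0, 42,0,0,0,0,0, 44,0,0,0,0,0]' 18 20
python3 - <<'E'
from cell import manip
from h import *
np.set_printoptions(precision=1,suppress=True)
for n in ['wrist','scene']:
    p=manip.camera(n); im=p['img']
    print(n,[(onz(p,r['xy'],10),np.round(r['xy'],1).tolist(),round(r['score'],2)) for r in manip.masks_of('disc_low_center',p)][:3])
    if n=='scene': im=cv2.resize(im[150:350,200:440],None,fx=3,fy=3)
    cv2.imwrite(f'pics/{n}6.png',im[:,:,::-1])
E
```

```text
clock: 10.95
eef_pos: [518.8, -29.3, 26.2]
eef_rot: [-1.571, -0.0, -1.441]
wrist_force: [-0.1, 0.3, 0.7]
finger_gap: 17.7
clock: 11.78
eef_pos: [524.4, -72.8, 26.2]
eef_rot: [-1.571, -0.0, -1.441]
wrist_force: [0.1, -0.3, 0.9]
finger_gap: 18.2
wrist [(array([528.4, -91.5,  10. ]), [325.6, 271.0], 0.64)]
scene []
```

View pics/scene6.png

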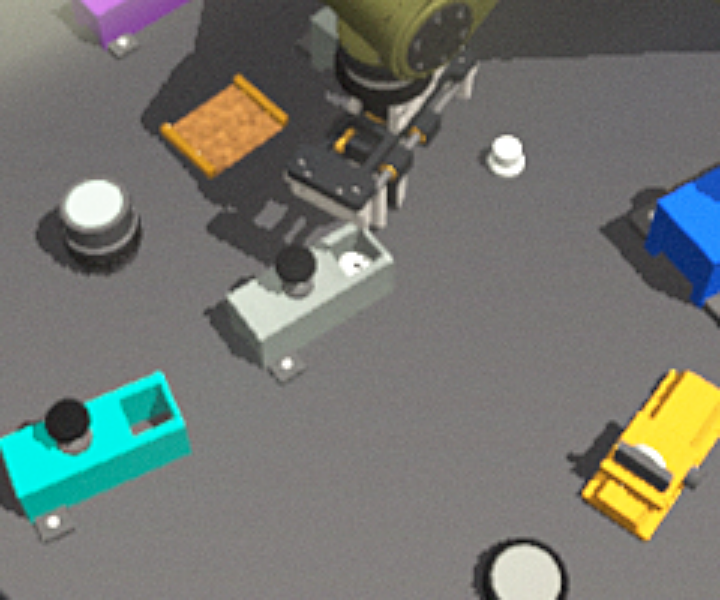

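View pics/wrist6.png

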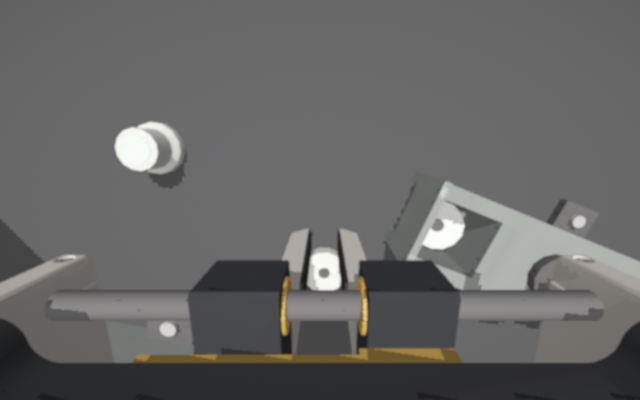

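The disc is cradled about 20 mm ahead of the TCP, centred at wrist (325,271). It needs about 148 mm more.

```bash
python3 -m jog '[4,0,0,0,0,0, 9,0,0,0,0,0, 14,0,0,0,0,0, 19,0,0,0,0,0, 24,0,0,0,0,0, 29,0,0,0,0,0, 34,0,0,0,0,0, 39,0,0,0,0,0, 44,0,0,0,0,0, 49,0,0,0,0,0]' 18 20
python3 -m jog '[5,0,0,0,0,0, 10,0,0,0,0,0, 15,0,0,0,0,0, 20,0,0,0,0,0, 25,0,0,0,0,0, 30,0,0,0,0,0, 35,0,0,0,0,0, 40,0,0,0,0,0, 44,0,0,0,0,0, 46,0,0,0,0,0]' 18 20
python3 - <<'E'
from cell import manip
from h import *
np.set_printoptions(precision=1,suppress=True)
for n in ['wrist','scene','top']:
    p=manip.camera(n); im=p['img']
    print(n,[(onz(p,r['xy'],10),np.round(r['xy'],1).tolist(),round(r['score'],2)) for r in manip.masks_of('disc_low_center',p)][:3])
    if n=='scene': im=cv2.resize(im[130:330,180:420],None,fx=3,fy=3)
    if n=='top': im=cv2.resize(im[100:300,220:420],None,fx=3,fy=3)
    cv2.imwrite(f'pics/{n}7.png',im[:,:,::-1])
E
```

```text
clock: 12.82
eef_pos: [530.8, -121.5, 26.2]
eef_rot: [-1.571, 0.0, -1.441]
wrist_force: [-0.1, -0.1, 0.7]
finger_gap: 18.1
clock: 13.65
eef_pos: [536.8, -167.2, 26.2]
eef_rot: [-1.571, -0.0, -1.441]
wrist_force: [0.1, -0.5, 0.3]
finger_gap: 17.9
wrist [(array([ 540.4, -185.3,   10. ]), [325.3, 270.1], 0.55)]
scene []
top []
```

View pics/scene7.png

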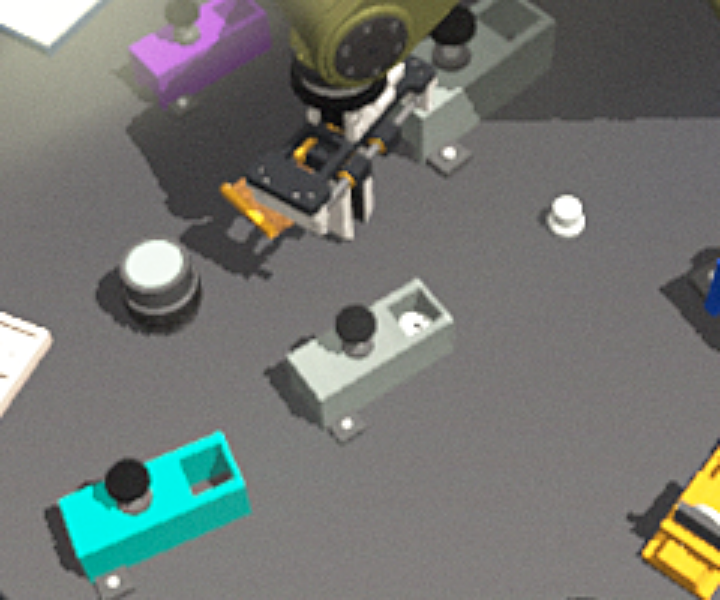

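View pics/wrist7.png

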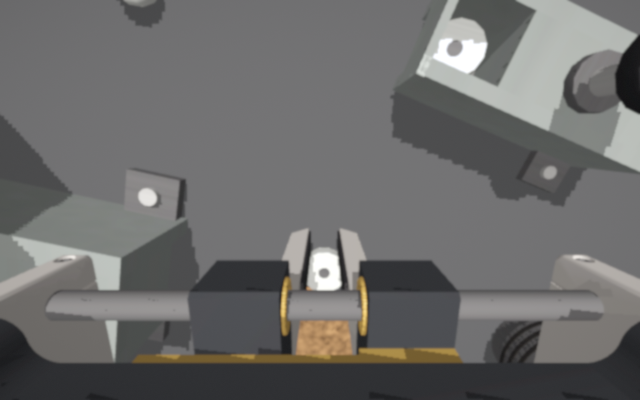

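View pics/top7.png

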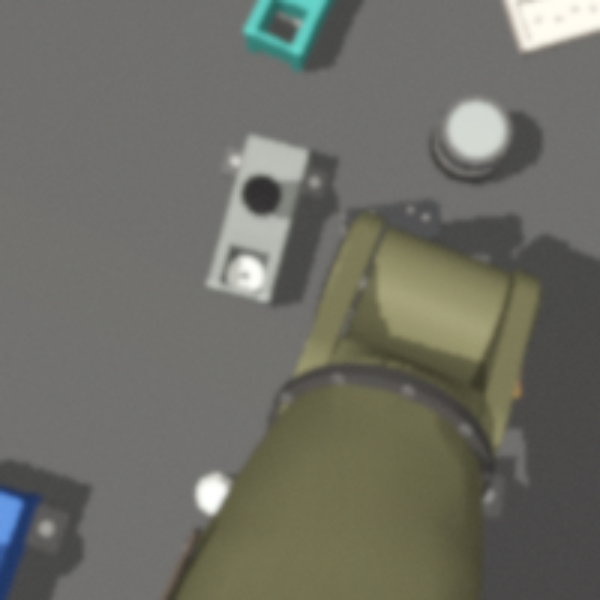

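The disc has its leading edge at the bay's open end, where the cork starts at wrist row 290. About 53 mm to go.

```bash
python3 -m jog '[4,0,0,0,0,0, 9,0,0,0,0,0, 15,0,0,0,0,0, 21,0,0,0,0,0, 27,0,0,0,0,0, 33,0,0,0,0,0, 39,0,0,0,0,0, 45,0,0,0,0,0, 50,0,0,0,0,0, 53,0,0,0,0,0]' 18 20
python3 -m jog '[-2,0,0,0,0,0, -6,0,0,0,0,0, -12,0,0,0,0,0, -20,0,0,0,0,0, -28,0,0,0,0,0, -36,0,0,0,0,0, -40,-10,0,0,0,0, -40,-30,0,0,0,0, -40,-60,0,0,0,0, -40,-90,0,0,0,0]' 18 20
python3 -m jog '[-30,-20,0,0,0,0, -60,-40,0,0,0,0, -90,-50,0,0,0,0, -120,-60,0,0,0,0, -150,-60,0,0,0,0, -180,-60,0,0,0,0, -200,-60,0,0,0,0, -200,-60,0,0,0,0]' 18 20
python3 - <<'E'
from cell import manip
from h import *
np.set_printoptions(precision=1,suppress=True)
for n in ['wrist','scene','top']:
    p=manip.camera(n); im=p['img']
    print(n,[(onz(p,r['xy'],10),np.round(r['xy'],1).tolist(),round(r['score'],2)) for r in manip.masks_of('disc_low_center',p)][:3])
    if n=='scene': im=cv2.resize(im[150:350,200:440],None,fx=3,fy=3)
    if n=='top': im=cv2.resize(im[100:300,140:420],None,fx=2.8,fy=2.8)
    cv2.imwrite(f'pics/{n}8.png',im[:,:,::-1])
E
```

```text
clock: 14.78
eef_pos: [543.6, -219.9, 26.2]
eef_rot: [-1.571, -0.0, -1.441]
wrist_force: [-0.2, 0.6, 0.4]
finger_gap: 18.1
clock: 15.62
eef_pos: [538.0, -178.8, 117.7]
eef_rot: [-1.572, 0.0, -1.44]
wrist_force: [0.2, 0.1, 0.0]
finger_gap: 17.9
clock: 16.28
eef_pos: [511.9, 22.1, 177.2]
eef_rot: [-1.57, 0.0, -1.438]
wrist_force: [0.3, 0.0, -0.6]
finger_gap: 18.2
wrist []
scene [(array([ 550.1, -240.2,   10. ]), [272.1, 191.9], 0.44)]
top []
```

View pics/scene8.png

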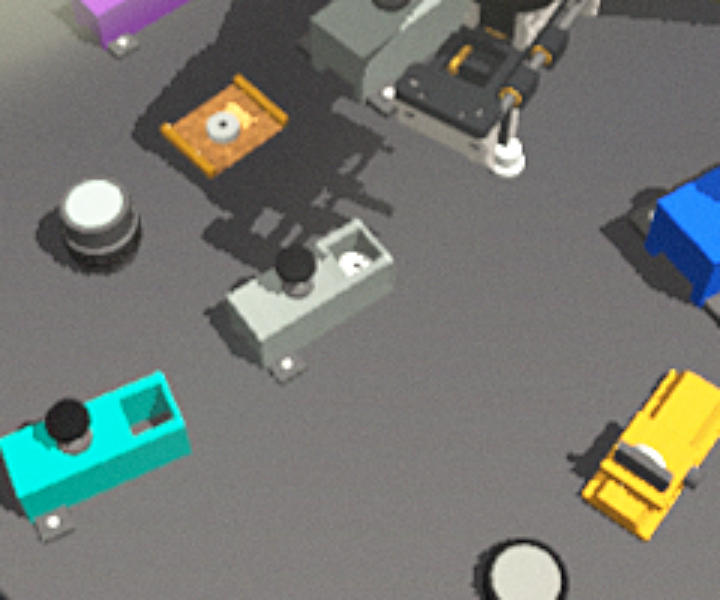

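View pics/top8.png

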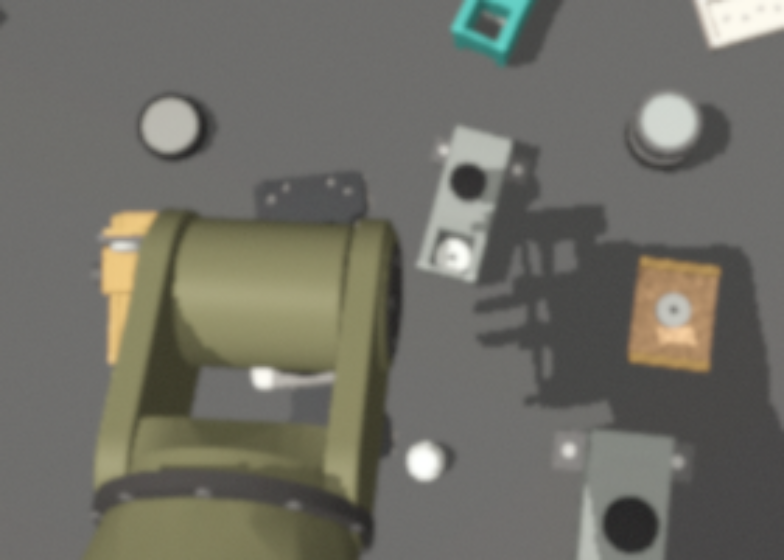

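The disc lies mid-cork: in the top zoom it is at (673,310) and the mean of the bay corners is (675,313), about 3 mm apart. Everything else is unchanged, so I'm handing in.

```bash
python3 -c "
from cell import manip
s=manip.read_state();print(s['clock'],s['wrist_force'],s['qd'])
print(manip.sign_off())"
```

```text
16.5833 [-0.54604105 -0.06994684 -0.07795134] [-0.00074972  0.00295296  0.00047266  0.00106137 -0.00199821  0.00207949]
the job is handed in; nothing more can be done
None
```

I handed the job in at 16.6 s, with one disc ejected and lying flat on the cork between the brass bars. `sign_off` gives no verdict, so this rests on my own checks.

- **Press:** I pressed the plunger of the smaller grey feeder once, down to its end stop, where the force jumped to 17.6 N. It rose again, and one disc came out. I did not read the plunger joint itself; I judged "up" from the pictures.
- **Push:** I slid the disc flat over the desk between the two fingertips, set 18 mm apart with their tips about 4 mm above the desk. Then I drew back and lifted the gripper clear.
- **Disc position:** In the last top picture the disc is about 3 mm from the middle of the bay. The scene view puts it about 7 mm off along the bay's x, where 26 mm is allowed. The two cameras differ by a few mm in places (up to about 6 mm), which accounts for much of this.
- **Everything else:** The plunger is up and the remaining discs are still in the magazine. The stage, barrel, cap and eyepiece look unmoved in the pictures. The wrist force was about zero and the arm was still.
- **Checks that failed:** In the last pictures the network did not find the disc in the top or wrist view. It found it only in the scene view, with a score of 0.44, so I measured the top view by eye.

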